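# Close the violin-belly holding jig: suction on, frame over the hidden dowels, held down

### The arm

A 7-joint arm with a two-finger parallel gripper is mounted at the origin on the work surface. World frame = base frame: x ahead of the robot, y to its left, z up, the work surface at z = 0. Lengths are in m, angles in rad, forces in N, time in s.
With the tool pointing down it reaches from about 0.4 to 0.9 m from the base axis. Payload 5.5 kg.
Tool frame: the origin (TCP) lies where the fingers leave the gripper's body, on its centre line; the fingertips stand 73 mm ahead of it and the grasp point (between the pads) lies 54 mm ahead of it; z points along the fingers, y is the line along which they close (so a half turn about z gives the same grasp; the last joint's range is limited). The gripper opens to 85 mm and grips with 20 to 120 N. Pads are 22 mm wide; open, the fingers measure 114 mm over their backs; the gripper's body (76 mm by 85 mm) begins 54 mm behind the grasp point. The pads swing forward as they close: fully open they stand 13 mm farther back than shut.
Start: joints at [-1.027, 0.501, -0.427, 1.55, 0.221, 1.138, -0.21], TCP at [0.18, 0.625, 0.304] pointing down, gripper open.
Joint ranges: [-2.88, 2.88], [-0.31, 2.03], [-1.54, 1.56], [0.2, 2.42], [-1.41, 4.55], [0.19, 2.02], [-2.57, 2.57]. Speed limits (rad/s): [2.57, 2.57, 3.14, 3.14, 3.14, 3.14, 3.14].

### API

Orientations are given as a unit quaternion [w, x, y, z].
In Python, from plant import read_state, cams, arm gives the robot as it stands.
- The arm moves only by the tool apply_moves, never from a script. Its argument "targets" is a list of rows, each an object with "offset": the shift along the tool's x, y, z in m, a list of three; "turn": the turn, a rotation vector about the tool's x, y, z in degrees, a list of three; "grip": the closure, from 0 (fully open) to 1 (shut). In form: [{"offset": [dx, dy, dz], "turn": [ax, ay, az], "grip": grip}, ...]. A call has 1 to 8 rows; each row is the pose to reach, as a shift and turn from the pose commanded when the call began, along the tool's axes at that moment; what a row does not reach only later rows make up. A row lasts 1/10 s, in which the tool goes at most 50 mm and 8.59 degrees, less where a joint would pass 70% of its speed; a pose out of reach is approached as far as the arm can. A call with a gripper value outside its range is refused whole. The fingers move at their own pace and stop on an object; "grip_force" is the grip in N (left out, the last holds). Time passes only in rows, so rows that repeat a pose let the fingers close. It gives the time, the measured TCP pose, the force, the opening and the grip force at its end, in the units of the state.
- read_state(): the state, without advancing time (a new reading comes with each control period).
- cams.get_image(name): name is "scene" or "top"; returns a dict with "img" (480x640x3 uint8, red, green, blue), "camera_matrix" (3x3 intrinsics, pixels), "world_from_camera" (4x4, takes a point from camera to world coordinates). Camera axes: x right, y down, z forward; pixel columns grow to the right and rows downward; lengths in m; the calibration is good to about 2 mm. A picture is of the moment at which its call begins. There is no depth.
- arm.finish_job(): hands the job in; it is judged then, once.
Trained networks look in the newest picture that a camera, given by its name, has taken for a name from the list of things; names that differ only in an ending like _2 or _b are one class to them, and where a whole thing is asked for, a point or a joint stands for the part that bears it (a point fixed in the world has none). Each returns a list of dicts, best first, with "conf" (0 to 1); they miss things now and then, are a little off and sometimes report something else, mostly with a low value. They report only what shows in the picture. A call takes as long as a camera call. They do not tell look-alikes from the thing itself.
- cams.spot_in(target, camera): "uv" ([column, row] in pixels, amid what is visible of it).
- cams.trace(target, camera): "mask" (480x640 bool, what is visible of it) and "uv" ([column, row] in pixels, amid what is visible of it).
The state is a dict: "time_s": time; "q": joint angles; "joint_vel": joint speeds; "tau": joint torques, N m; "tcp_pos": TCP position; "orientation": TCP orientation; "contact_force": force on the tool from outside, world axes, zero at the start; "wrist_torque": the same for the moment, N m; "width": finger opening in m; "finger_force": force on a finger pad.
Only numpy, scipy, OpenCV 4.12 (cv2) and the standard library are available. Lean on these libraries where they do the work, as an engineer would, in place of code of your own. Each camera call takes 0.05 s, during which the arm holds its last target. There are 200 camera calls.

### The job

Switch on the suction that draws the belly into its bed: push the button on the grey switch box all the way down and let it come back up. Then pick up the loose violin-shaped clamping frame by its cross bar, bring it wide end to wide end over the belly in the jig and work it over the jig's two locating pins until it drops on, then press it fully down against its springs so that it lies flush on the jig, and finish while still holding it down, ready for the clamps. Leave the other things on the bench where they are.

Things in the scene. Friction and masses are not known exactly. Their poses are not given: they have to be found in the camera images.
- start (a joint): travel of the black push button on the switch box, in m: 0 up, 0.006 fully down. It is sprung: pushing starts at about 1.5 N and takes 5 N fully down; it rises by itself when let go
- start_top (a point): centre of the top face of the push button, 30 mm across, facing up, 74 mm above the bench when up. It sits in a steel collar 46 mm across on the grey switch box, 104 x 86 x 56 mm, which has a round gauge on one side and is fixed to the bench between jig and frame
- frame_bar (a point): centre of the wooden cross bar on top of the loose clamping frame: the place to take it. The bar is 24 mm wide (along the frame's x), 108 mm long (along its y), 30 mm high; its top is 15 mm above this point, the frame's flat underside 35 mm below it. The frame is open in the middle on both sides of the bar and balances close to it. x points to the frame's narrow end, z up
- wide_hole (a point): mouth of the round locating hole in the underside of the frame's wide end, 113 mm from the bar along -x of the frame: 12 mm across, 16 mm deep, blind, so not to be seen from above
- narrow_hole (a point): mouth of the locating slot in the underside of the frame's narrow end, 113 mm from the bar along +x of the frame: 20 mm long (along x), 14 mm wide, 16 mm deep, blind
- jig: the jig, fixed to the bench: a plywood block 300 x 185 x 36 mm with a pale violin belly 195 mm long with two f-holes let into its top, arched 10 mm above the top. Origin at the centre of its underside, x towards the belly's narrow (neck) end, z up. Closed, the frame lies flat on the block's top, 36 mm above the bench, centred on it, its axes along the jig's
- plunger_top (a point): top of one of four sprung brass plungers 9 mm across that stand 5.5 mm above the block's top under the frame's rim. They lift the frame: let go on the pins, it rests on them 5 mm above the block, and pressing it flush takes about 7 to 9 N on top of its weight
- wide_pin (a point): foot of the steel locating pin at the belly's wide end, on the block's top, 113 mm from the jig's centre along its -x: 10 mm across, 14 mm high, its top 5.5 mm tapering to 5 mm across
- narrow_pin (a point): foot of the same kind of pin at the belly's narrow end, 113 mm from the jig's centre along its +x
- frame: the loose clamping frame: a violin-shaped plywood ring 270 mm long, 20 mm thick, 156 mm wide at its wide end, 134 mm at its narrow end, about 0.34 kg, lying flat on the bench on the other side from the jig (which side is which varies). Origin at the centre of its underside, right below the bar; x towards its narrow end, z up
- clamp_a: F-clamp lying flat with a red handle, 240 mm long, 28 mm high, beyond the jig and frame; origin at its underside; to be left alone
- clamp_b: F-clamp lying flat with a yellow handle, 240 mm long, 28 mm high, beyond the jig and frame; origin at its underside; to be left alone
- glue_pot: small steel glue pot with a black stick handle, 66 mm wide, 56 mm high (handle end 67 mm high), between jig and frame, near the robot; origin at its underside; to be left alone
- glue_brush: flat glue brush with a wooden handle, 170 mm long, 20 mm high, out to the left; origin at its underside; to be left alone
- block_blank: small spruce block 46 x 32 x 36 mm, out to the right; origin at its underside; to be left alone
- sanding_block: wooden sanding block 150 x 46 x 40 mm, out to the right; origin at its underside; to be left alone
- varnish_jar: amber jar with a steel lid, 60 mm wide, 85 mm high, out to the left; origin at its underside; to be left alone
Not all that is in view belongs to the job. What is shaped like the part that bears start but pink or purple is not meant.

How it is judged:
By the outcome, as a careful person would: the job done as asked, in the order asked, and still so for the second after the job is handed in, while the arm keeps its last pose, push and grip.
It also fails if it takes over 61 s, if anything falls off the work surface, if the arm or the gripper's body presses on something with over 40 N, if the wrist force passes 120 N, or if a joint passes its speed limit or range.

## Working session

There is one attempt and no reset: what is moved stays moved. The work goes in short steps, Python scripts to look and compute and a tool call to move; the robot and the scene stay as the last step left them, time stands still between calls to the robot, and variables do not carry over. Pictures are saved under pics/ and viewed, at most 10 in all, crops included, and the job is handed in when it is done.

Besides the shell and the picture viewer there is one more tool, called after "Call:" as a command line: name --argument value ..., lists and objects as JSON in quotes. apply_moves: Moves the arm, as the interface text tells. Its arguments: {"type":"object","properties":{"targets":{"type":"array","items":{"type":"object","properties":{"offset":{"type":"array","items":{"type":"number"}},"turn":{"type":"array","items":{"type":"number"}},"grip":{"type":"number"}}}},"grip_force":{"type":"number"}},"required":["targets"]}

```bash
mkdir -p pics; ls
cat > h.py <<'E'
import numpy as np, cv2
from plant import read_state, cams, arm
def ray(im,uv):
    K=im["camera_matrix"];T=np.array(im["world_from_camera"])
    d=T[:3,:3]@np.linalg.inv(K)@np.array([uv[0],uv[1],1.]);return T[:3,3],d
def toz(im,uv,z):
    o,d=ray(im,uv);return o+d*(z-o[2])/d[2]
def proj(im,p):
    K=np.array(im["camera_matrix"]);T=np.linalg.inv(im["world_from_camera"])
    c=T[:3,:3]@np.array(p)+T[:3,3];u=K@c;return u[:2]/u[2]
def save(im,n,crop=None,s=1):
    a=im["img"][:,:,::-1]
    if crop: a=a[crop[1]:crop[3],crop[0]:crop[2]]
    cv2.imwrite(n,cv2.resize(a,None,fx=s,fy=s,interpolation=cv2.INTER_CUBIC))
E
python3 - <<'E'
from h import *
for c in ("top","scene"):
    im=cams.get_image(c); save(im,f"pics/{c}0.png")
    print(c,np.round(im["world_from_camera"],3).tolist(),np.round(im["camera_matrix"],0).tolist())
    for t,z in (("start_top",.074),("frame_bar",.05),("frame",.02),("jig",.036),("plunger_top",.0415),("wide_pin",.036),("narrow_pin",.036)):
        for r in cams.spot_in(t,c)[:5]:
            print(t,round(r["conf"],2),np.round(r["uv"],1),np.round(toz(im,r["uv"],z),4))
s=read_state();print(s["tcp_pos"],s["orientation"],s["contact_force"],s["time_s"])
E
```

```text
pics
top [[0.01, -0.999, 0.05, 0.425], [-1.0, -0.01, -0.003, -0.01], [0.004, -0.05, -0.999, 1.391], [0.0, 0.0, 0.0, 1.0]] [[436.0, 0.0, 328.0], [0.0, 436.0, 242.0], [0.0, 0.0, 1.0]]
start_top 0.58 [196.  162.5] [0.7299 0.389  0.074 ]
frame_bar 0.8 [243.7 247.2] [0.474  0.2431 0.05  ]
frame_bar 0.18 [484.8 252. ] [ 0.4669 -0.4992  0.05  ]
frame 0.78 [239.5 247.7] [0.4733 0.262  0.02  ]
jig 0.63 [406.5 236.3] [ 0.5137 -0.2604  0.036 ]
plunger_top 0.56 [402.4 238.6] [ 0.5061 -0.2466  0.0415]
plunger_top 0.42 [485.2 253.6] [ 0.4622 -0.5035  0.0415]
wide_pin 0.84 [406.6 237.6] [ 0.5097 -0.2607  0.036 ]
narrow_pin 0.71 [404.9 239.3] [ 0.5043 -0.2554  0.036 ]
scene [[0.568, 0.57, -0.594, 1.323], [0.823, -0.398, 0.405, -0.556], [-0.006, -0.719, -0.695, 1.039], [0.0, 0.0, 0.0, 1.0]] [[484.0, 0.0, 319.0], [0.0, 484.0, 233.0], [0.0, 0.0, 1.0]]
start_top 0.64 [475.  232.9] [0.7528 0.3721 0.074 ]
start_top 0.59 [352.1 155.2] [0.2457 0.3179 0.074 ]
start_top 0.5 [344.5 258.7] [0.6198 0.0058 0.074 ]
frame_bar 0.67 [343.1 259. ] [0.601  0.0159 0.05  ]
frame_bar 0.57 [378.4 215.1] [0.516  0.2134 0.05  ]
frame 0.94 [379.6 211.1] [0.479 0.252 0.02 ]
jig 0.66 [245.4 290.8] [ 0.5347 -0.2574  0.036 ]
jig 0.48 [302.5 230.8] [ 0.4287 -0.0069  0.036 ]
jig 0.31 [332.2 345.8] [ 0.8039 -0.1671  0.036 ]
wide_pin 0.76 [244.  293.7] [ 0.5413 -0.2651  0.036 ]
narrow_pin 0.66 [240.9 291.3] [ 0.5294 -0.268   0.036 ]
narrow_pin 0.59 [381.5 214.8] [0.509 0.233 0.036]
narrow_pin 0.37 [332.  345.1] [ 0.802  -0.1664  0.036 ]
[0.18008294 0.62455085 0.30393058] [-6.64130004e-06  1.39911761e-01  9.90163976e-01  2.50985257e-05] [ 0.24798254 -0.10700957 -0.46189294] 0.8
```

View pics/top0.png

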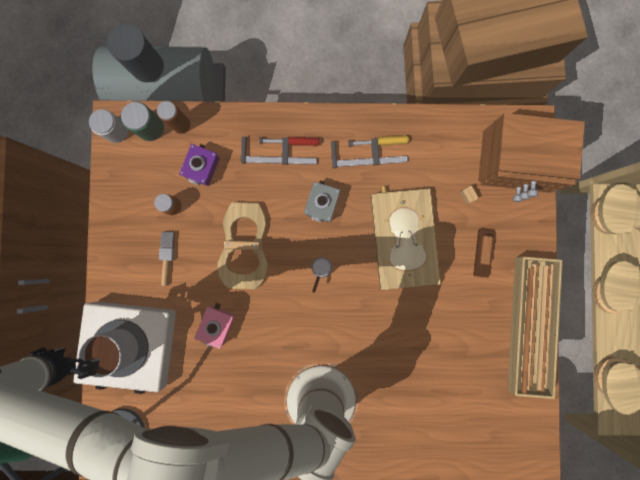

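View pics/scene0.png

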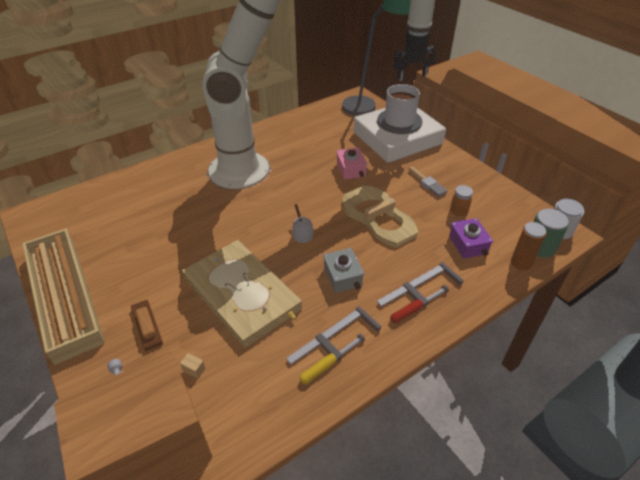

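Top view: the grey box is at (322,201). Its look-alikes are purple at (197,163) and pink at (213,328). The frame is at (243,247) and the jig at (406,238). In the scene view the grey button is at (344,260). I choose the grey box and will check it in one crop.

Run:
```python
from h import *
im=cams.get_image("top")
a=im["img"][175:300,200:450,::-1]
a=cv2.resize(a,None,fx=3.2,fy=3.2,interpolation=cv2.INTER_CUBIC)
a=(255*(a/255.)**.6).astype(np.uint8)
cv2.imwrite("pics/c1.png",a)
sc=cams.get_image("scene")
a=sc["img"][180:350,180:420,::-1]
cv2.imwrite("pics/c2.png",(255*(cv2.resize(a,None,fx=3.2,fy=3.2,interpolation=cv2.INTER_CUBIC)/255.)**.6).astype(np.uint8))
for c,i in (("top",im),("scene",sc)):
  for t,z in (("frame",.02),("frame_bar",.065),("jig",.036),("start_top",0.05)):
    for r in cams.trace(t,c)[:2]:
        m=r["mask"].astype(np.uint8)
        cs,_=cv2.findContours(m,0,2);cc=max(cs,key=cv2.contourArea)[:,0]
        w=np.array([toz(i,p,z)[:2] for p in cc],np.float32)
        (x,y),(l,h),an=cv2.minAreaRect(w)
        print(c,t,round(r["conf"],2),r["uv"],"rect",round(x,4),round(y,4),round(l,3),round(h,3),round(an,1))
```

```text
top frame 0.81 [240.8, 248.3] rect 0.481 0.2522 0.274 0.154 0.6
top frame_bar 0.59 [242.0, 244.6] rect 0.479 0.2404 0.149 0.264 87.4
top jig 0.85 [405.8, 239.4] rect 0.5175 -0.2531 0.319 0.189 5.7
top jig 0.58 [241.2, 247.4] rect 0.4819 0.2491 0.268 0.152 0.6
top start_top 0.54 [323.9, 203.1] rect 0.621 0.0055 0.022 0.022 0.6
scene frame 0.55 [379.8, 209.9] rect 0.4903 0.2421 0.286 0.168 0.0
scene frame_bar 0.58 [379.9, 214.4] rect 0.5267 0.2071 0.153 0.27 88.4
scene jig 0.87 [244.8, 290.6] rect 0.5232 -0.2636 0.333 0.199 5.5
scene start_top 0.66 [470.9, 231.9] rect 0.7195 0.4057 0.026 0.031 25.9
scene start_top 0.63 [341.9, 261.5] rect 0.6023 0.0147 0.028 0.034 53.8
```

View pics/c1.png

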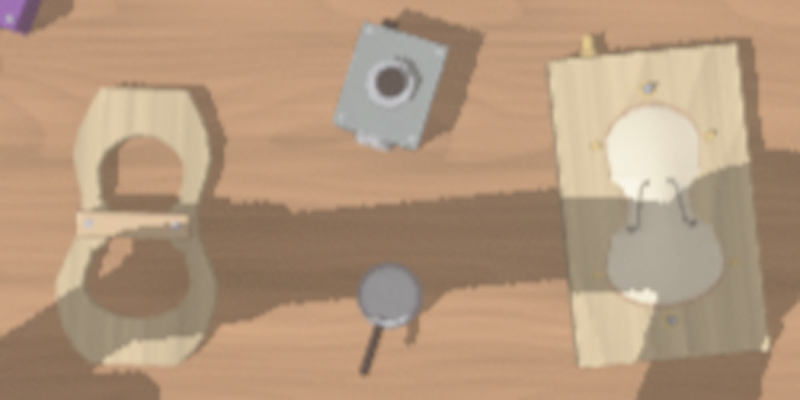

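View pics/c2.png

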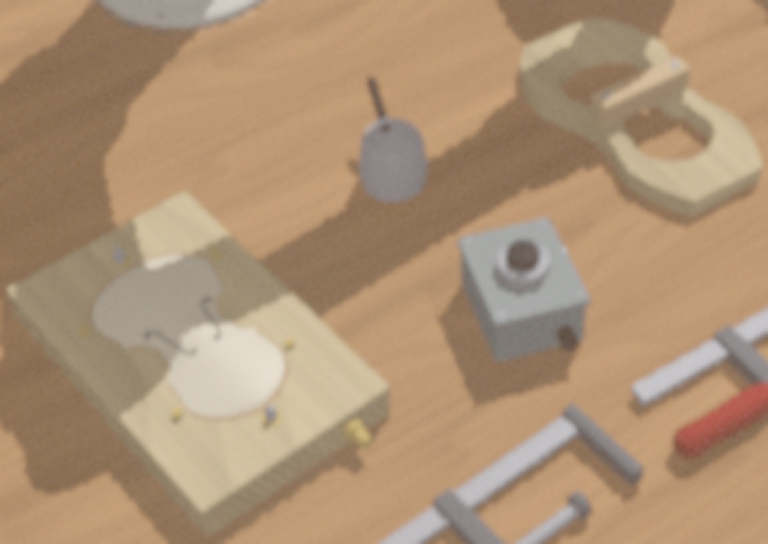

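Crop check: the grey box's dark button sits in a steel collar, at crop (391,83). Jig and frame both have the wide end nearest the robot and the narrow end farther off. Jig pins are at crop (671,320) and (648,88), and the frame bar spans (77..190, 224).

```bash
cat >> h.py <<'E'
def tri(ims,uvs):
    A=[];b=[]
    for i,u in zip(ims,uvs):
        o,d=ray(i,u);d=d/np.linalg.norm(d);P=np.eye(3)-np.outer(d,d);A.append(P);b.append(P@o)
    A=np.vstack(A);b=np.hstack(b);x=np.linalg.lstsq(A,b,rcond=None)[0];return x,np.linalg.norm(A@x-b)
from scipy.spatial.transform import Rotation as Rn
def goto(p,yaw,s=None,tilt=None):
    # offset/turn to tool at p, pointing down, tool y axis at world angle yaw(deg)
    s=s or read_state();q=s["orientation"];R=Rn.from_quat([q[1],q[2],q[3],q[0]]).as_matrix()
    c,n=np.cos(np.radians(yaw)),np.sin(np.radians(yaw))
    y=np.array([c,n,0]);z=np.array([0,0,-1.]);x=np.cross(y,z);G=np.c_[x,y,z]
    return np.round(R.T@(np.array(p)-s["tcp_pos"]),4),np.round(Rn.from_matrix(R.T@G).as_rotvec(degrees=True),2)
E
python3 - <<'E'
from h import *
T=cams.get_image("top");S=cams.get_image("scene")
def c1(p):return [200+p[0]/3.2-.35,175+p[1]/3.2-.35]
def c2(p):return [180+p[0]/3.2-.35,180+p[1]/3.2-.35]
for n,a,b,z in (("button",(391,83),(522,255),.074),("wpin",(671,319),(118,253),.048),("npin",(648,86),(269,411),.048)):
    print(n,np.round(toz(T,c1(a),z),4),np.round(toz(S,c2(b),z),4),tri([T,S],[c1(a),c2(b)]))
for p in ((77,212),(189,214),(189,236),(77,234)): print("bar",np.round(toz(T,c1(p),.065),4))
# frame fitting from mask at underside/outline
m=cams.trace("frame","top")[0]["mask"];v,u=np.nonzero(m)
w=np.array([toz(T,p,.02)[:2] for p in zip(u,v)]);
for lo in np.arange(.36,.62,.02):
    k=w[(w[:,0]>lo)&(w[:,0]<lo+.02)]
    if len(k):print(round(lo+.01,2),round((k[:,1].min()+k[:,1].max())/2,4),round(k[:,1].max()-k[:,1].min(),3))
print(goto((.62,.008,.2),80))
E
```

```text
button [0.6173 0.0042 0.074 ] [6.19e-01 6.00e-04 7.40e-02] (array([0.61716095, 0.00335249, 0.07079149]), np.float64(0.0014596091424947631))
wpin [ 0.3958 -0.267   0.048 ] [ 0.3961 -0.2723  0.048 ] (array([ 0.39473247, -0.26963143,  0.04507758]), np.float64(0.003186587081528601))
npin [ 0.6208 -0.2445  0.048 ] [ 0.6206 -0.2497  0.048 ] (array([ 0.62008329, -0.24697765,  0.04555293]), np.float64(0.0032174442717665523))
bar [0.492  0.3014 0.065 ]
bar [0.4912 0.195  0.065 ]
bar [0.4702 0.1946 0.065 ]
bar [0.471 0.301 0.065]
0.37 0.2522 0.138
0.39 0.2526 0.15
0.41 0.2513 0.154
0.43 0.2517 0.154
0.45 0.2519 0.148
0.47 0.2523 0.129
0.49 0.2529 0.117
0.51 0.2502 0.117
0.53 0.2506 0.129
0.55 0.2509 0.136
0.57 0.2511 0.136
0.59 0.2484 0.123
0.61 0.2488 0.104
(array([-0.5935, -0.4705,  0.1039]), array([ 0.  , -0.  , -6.09]))
```

Run:
```python
from h import *
print(goto((.617,.003,.2),0))
```

```text
(array([-0.592 , -0.4762,  0.1039]), array([ 0.  , -0.  , 73.91]))
```

Call:
apply_moves --targets '[{"offset":[-0.592,-0.476,0.07],"turn":[0,0,74],"grip":1},{"offset":[-0.592,-0.476,0.07],"turn":[0,0,74],"grip":1},{"offset":[-0.592,-0.476,0.07],"turn":[0,0,74],"grip":1},{"offset":[-0.592,-0.476,0.07],"turn":[0,0,74],"grip":1},{"offset":[-0.592,-0.476,0.07],"turn":[0,0,74],"grip":1},{"offset":[-0.592,-0.476,0.07],"turn":[0,0,74],"grip":1},{"offset":[-0.592,-0.476,0.07],"turn":[0,0,74],"grip":1},{"offset":[-0.592,-0.476,0.07],"turn":[0,0,74],"grip":1}]'

```text
time_s: 2.25
tcp_pos: [0.4101, 0.2971, 0.2675]
orientation: [0.0, 0.677, 0.736, 0.001]
contact_force: [0.3, 0.5, -0.2]
width: 0.0001
finger_force: 0.0
```

Run:
```python
from h import *
print(goto((.617,.003,.2),0),read_state()["q"])
```

```text
(array([-0.3105,  0.1814,  0.0674]), array([ 0.05, -0.04,  4.82])) [-0.6065268   0.25848693 -0.08506126  1.95338541  0.02703221  0.92963331
 -0.62079539]
```

Call:
apply_moves --targets '[{"offset":[-0.31,0.181,0.03],"turn":[0,0,4.8],"grip":1},{"offset":[-0.31,0.181,0.06],"turn":[0,0,4.8],"grip":1},{"offset":[-0.31,0.181,0.06],"turn":[0,0,4.8],"grip":1},{"offset":[-0.31,0.181,0.06],"turn":[0,0,4.8],"grip":1},{"offset":[-0.31,0.181,0.06],"turn":[0,0,4.8],"grip":1},{"offset":[-0.31,0.181,0.06],"turn":[0,0,4.8],"grip":1},{"offset":[-0.31,0.181,0.06],"turn":[0,0,4.8],"grip":1},{"offset":[-0.31,0.181,0.06],"turn":[0,0,4.8],"grip":1}]'

```text
time_s: 3.05
tcp_pos: [0.6193, -0.0009, 0.2064]
orientation: [0.002, 0.708, 0.707, -0.001]
contact_force: [-1.1, -0.2, -0.4]
width: 0.0001
finger_force: 0.0
```

Run:
```python
from h import *
T=cams.get_image("top");S=cams.get_image("scene")
print(goto((.6172,.003,.152),0),read_state()["tcp_pos"])
a=T["img"][150:300,190:450,::-1];b=S["img"][180:350,180:420,::-1]
cv2.imwrite("pics/d1.png",np.hstack([cv2.resize(a,(400,231)),cv2.resize(b,(326,231))]))
cv2.imwrite("pics/d.png",np.vstack([cv2.resize(a,(520,300),interpolation=2),cv2.resize(b,(520,300),interpolation=2)]))
```

```text
(array([ 0.0005, -0.0009,  0.0544]), array([-0.03,  0.09,  0.05])) [0.61808102 0.00257562 0.20641698]
```

View pics/d.png

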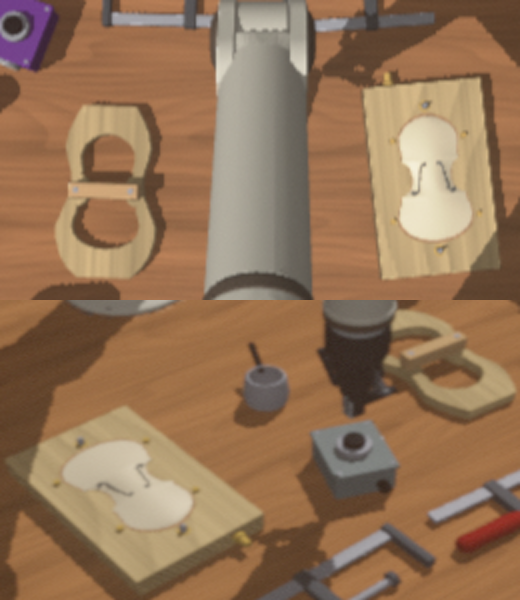

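The picture shows the closed fingertips above the grey button, and the jig and frame evenly lit. Pins are at d(426,104) and d(441,248), bar at d(103,190).

Call:
apply_moves --targets '[{"offset":[0.0005,-0.001,0.045],"turn":[0,0,0],"grip":1},{"offset":[0.0005,-0.001,0.054],"turn":[0,0,0],"grip":1},{"offset":[0.0005,-0.001,0.059],"turn":[0,0,0],"grip":1},{"offset":[0.0005,-0.001,0.062],"turn":[0,0,0],"grip":1},{"offset":[0.0005,-0.001,0.065],"turn":[0,0,0],"grip":1},{"offset":[0.0005,-0.001,0.066],"turn":[0,0,0],"grip":1},{"offset":[0.0005,-0.001,0.066],"turn":[0,0,0],"grip":1}]'

```text
time_s: 3.85
tcp_pos: [0.6164, 0.0081, 0.1446]
orientation: [-0.0, 0.705, 0.71, 0.001]
contact_force: [-9.1, 1.6, 17.4]
width: 0.0
finger_force: 8.5
```

Run:
```python
from h import *
s=read_state();print(s["tcp_pos"],s["contact_force"])
T=cams.get_image("top");S=cams.get_image("scene")
np.savez("press.npz",T=T["img"],S=S["img"])
def c1(p):return [190+p[0]/2-.25,150+p[1]/2-.25]
def c2(p):return [180+p[0]*240/520-.25,180+(p[1]-300)*170/300-.2]
for n,im,c,p in (("w",T,c1,(441,248)),("n",T,c1,(426,104)),("w",S,c2,(80,441)),("n",S,c2,(182,530))):
    uv=np.array(c(p));u,v=np.round(uv).astype(int)
    k=im["img"][v-4:v+5,u-4:u+5].astype(float); sat=k[...,0]-k[...,2]  # wood: red>blue
    print(n,uv);print(sat.astype(int))
```

```text
[0.61642231 0.00805851 0.14455355] [-9.101736    1.60993016 17.44258932]
w [410.25 273.75]
[[61 62 63 66 68 71 73 73 70]
 [69 71 73 75 76 76 73 68 64]
 [70 75 84 87 84 69 61 57 62]
 [70 81 80 69 64 54 50 55 61]
 [75 88 53 19 12 34 61 66 65]
 [73 92 57 14  9 46 75 72 65]
 [71 89 82 54 46 73 80 71 65]
 [69 78 87 84 82 81 77 73 67]
 [69 70 75 79 81 76 76 74 68]]
n [402.75 201.75]
[[73 70 68 67 68 71 71 71 72]
 [71 71 70 69 69 70 70 72 72]
 [71 76 80 66 59 60 60 69 72]
 [75 79 59 29 25 43 59 69 72]
 [81 72 22  4  8 44 67 72 72]
 [85 80 29 10 30 67 72 72 73]
 [79 89 68 60 70 78 75 73 72]
 [72 80 86 86 79 73 72 73 73]
 [71 73 78 79 74 72 70 71 72]]
w [216.67307692 259.7       ]
[[65 63 61 58 56 59 61 63 62]
 [64 63 57 45 40 51 60 61 62]
 [64 63 48 29 23 41 61 64 63]
 [66 62 47 22 13 35 61 68 64]
 [66 68 57 24 13 36 64 72 66]
 [68 73 65 34 24 49 73 75 67]
 [69 66 63 44 47 68 79 74 65]
 [64 62 59 55 61 73 71 64 57]
 [61 60 58 62 63 64 57 50 45]]
n [263.75       310.13333333]
[[45 49 55 51 44 51 61 64 65]
 [58 62 57 33 21 35 55 64 64]
 [67 65 55 25 12 26 54 68 66]
 [68 69 63 28 12 24 56 79 70]
 [66 73 74 39 17 29 63 82 73]
 [66 71 75 49 33 49 74 81 70]
 [65 66 63 55 57 66 78 72 67]
 [65 63 58 58 64 70 68 65 65]
 [65 63 60 61 64 64 64 63 63]]
```

Call:
apply_moves --targets '[{"offset":[0,0,0],"turn":[0,0,0],"grip":1},{"offset":[0,0,0],"turn":[0,0,0],"grip":1}]'

```text
time_s: 4.15
tcp_pos: [0.6164, 0.0081, 0.1446]
orientation: [-0.0, 0.705, 0.71, 0.001]
contact_force: [-9.2, 1.0, 16.5]
width: -0.0002
finger_force: 8.4
```

Run:
```python
from h import *
s=read_state();print(s["tcp_pos"],s["contact_force"],s["wrist_torque"],s["orientation"],s["tau"])
S=cams.get_image("scene");save(S,"pics/b.png",(300,215,390,305),6)
```

```text
[0.6164313  0.00810103 0.14456645] [-9.24802851  1.02222654 16.50969693] [0.44463804 2.09852712 0.00296728] [-2.07866425e-04  7.04506042e-01  7.09697506e-01  8.02196091e-04] [ 1.26201723e+00 -5.04098368e+01  2.97300249e+00 -2.28937054e+01
  5.20675108e-01 -3.22224297e+00  2.62872702e-03]
```

View pics/b.png

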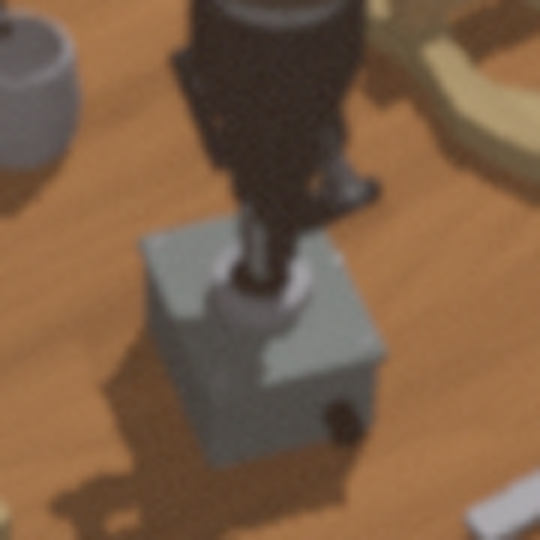

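Call:
apply_moves --targets '[{"offset":[0,0,-0.014],"turn":[0,0,0],"grip":1},{"offset":[-0.005,0,-0.014],"turn":[0,0,0],"grip":1},{"offset":[-0.005,0,-0.014],"turn":[0,0,0],"grip":1},{"offset":[-0.005,0,-0.014],"turn":[0,0,0],"grip":1},{"offset":[-0.005,0,-0.014],"turn":[0,0,0],"grip":1}]'

```text
time_s: 4.7
tcp_pos: [0.6161, 0.0015, 0.1546]
orientation: [-0.0, 0.705, 0.709, -0.0]
contact_force: [0.2, -0.3, -1.0]
width: -0.0002
finger_force: 0.0
```

Run:
```python
from h import *
s=read_state();print(s["tcp_pos"],s["contact_force"],s["joint_vel"],goto((.6172,.003,.155),0))
S=cams.get_image("scene");T=cams.get_image("top")
s=read_state();print(s["tcp_pos"],s["contact_force"])
# button centre from initial scene/top pictures: dark-disc centroid
S0=cv2.imread("pics/scene0.png")[:,:,::-1];T0=cv2.imread("pics/top0.png")[:,:,::-1]
uvs=[]
for n,im,c in (("T",T0,(322,201)),("S",S0,(343,259))):
    u,v=c;k=im[v-7:v+8,u-7:u+8].astype(float).sum(2);w=np.clip(250-k,0,None)
    ys,xs=np.mgrid[v-7:v+8,u-7:u+8];lab,_=0,0
    n2,l,st,ce=cv2.connectedComponentsWithStats((w>0).astype(np.uint8));print(n,st.tolist(),np.round(ce,1).tolist())
```

```text
[0.61608865 0.00154541 0.15460049] [ 0.24900083 -0.31121186 -1.03573015] [-0.00298945  0.00496891 -0.00309436  0.00209209 -0.00086706  0.00325988
 -0.00168826] (array([ 0.0014,  0.0011, -0.0004]), array([-0.05,  0.01,  0.34]))
[0.6160807  0.00174624 0.1545725 ] [0.02471206 0.20723732 0.09710224]
T [[0, 0, 15, 15, 155], [13, 1, 2, 3, 4], [3, 2, 9, 9, 66]] [[6.9, 7.6], [13.5, 2.0], [6.9, 6.0]]
S [[0, 0, 15, 15, 145], [3, 3, 9, 11, 79], [0, 14, 1, 1, 1]] [[7.1, 6.5], [6.9, 7.8], [0.0, 14.0]]
```

Call:
apply_moves --targets '[{"offset":[0.001,0.0015,0.006],"turn":[0,0,0],"grip":1},{"offset":[0.001,0.0015,0.009],"turn":[0,0,0],"grip":1},{"offset":[0.001,0.0015,0.012],"turn":[0,0,0],"grip":1},{"offset":[0.001,0.0015,0.014],"turn":[0,0,0],"grip":1},{"offset":[0.001,0.0015,0.015],"turn":[0,0,0],"grip":1},{"offset":[0.001,0.0015,0.015],"turn":[0,0,0],"grip":1}]'

```text
time_s: 5.4
tcp_pos: [0.6184, 0.0027, 0.1443]
orientation: [0.0, 0.705, 0.709, 0.001]
contact_force: [-11.3, -0.8, 31.3]
width: -0.0
finger_force: 15.6
```

Run:
```python
from h import *
s=read_state();print(s["tcp_pos"],s["contact_force"],s["wrist_torque"])
S=cams.get_image("scene");save(S,"pics/b2.png",(310,215,380,290),8)
```

```text
[0.61843291 0.0026987  0.14428944] [-11.31352071  -0.75418515  31.32085768] [-0.10583223  2.44161443  0.02776921]
```

View pics/b2.png

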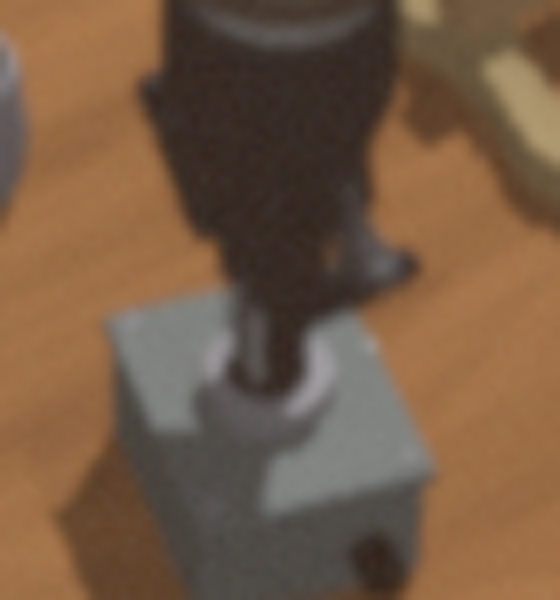

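Call:
apply_moves --targets '[{"offset":[0,0,-0.006],"turn":[0,0,0],"grip":1},{"offset":[0,0,-0.006],"turn":[0,0,0],"grip":1}]'

```text
time_s: 5.65
tcp_pos: [0.6184, 0.0027, 0.1474]
orientation: [0.001, 0.705, 0.709, 0.001]
contact_force: [0.1, -1.2, 2.7]
width: -0.0004
finger_force: 1.6
```

Call:
apply_moves --targets '[{"offset":[0,0,-0.0015],"turn":[0,0,0],"grip":1},{"offset":[0,0,-0.0015],"turn":[0,0,0],"grip":1}]'

```text
time_s: 5.85
tcp_pos: [0.6184, 0.0028, 0.1478]
orientation: [0.0, 0.705, 0.709, 0.0]
contact_force: [1.4, 0.4, 2.9]
width: 0.0002
finger_force: 1.5
```

Call:
apply_moves --targets '[{"offset":[0,0,-0.0015],"turn":[0,0,0],"grip":1},{"offset":[0,0,-0.0015],"turn":[0,0,0],"grip":1}]'

```text
time_s: 6.05
tcp_pos: [0.6183, 0.0028, 0.1492]
orientation: [0.0, 0.705, 0.709, 0.0]
contact_force: [1.7, 0.5, 1.8]
width: 0.0003
finger_force: 1.1
```

Call:
apply_moves --targets '[{"offset":[0,0,-0.0015],"turn":[0,0,0],"grip":1},{"offset":[0,0,-0.0015],"turn":[0,0,0],"grip":1}]'

```text
time_s: 6.25
tcp_pos: [0.6177, 0.0028, 0.1505]
orientation: [-0.0, 0.705, 0.709, -0.0]
contact_force: [0.8, -0.1, 2.2]
width: 0.0003
finger_force: 0.7
```

Run:
```python
from h import *
T=cams.get_image("top");S=cams.get_image("scene")
for n,a,b,z in (("w",(409.5,274.5),(216.7,259.3),.043),("n",(402,201.7),(264,309),.043)):
    print(n,np.round(toz(T,a,z),4),np.round(toz(S,b,z),4),tri([T,S],[a,b]))
# frame bar: enlarge, with edges; top crop at x10, scene at x10
a=cv2.resize(T["img"][225:262,212:276,::-1],None,fx=10,fy=8,interpolation=2)
b=cv2.resize(S["img"][175:252,330:430,::-1],None,fx=6.4,fy=3.8,interpolation=2)
cv2.imwrite("pics/e.png",np.vstack([a,b]))
```

```text
w [ 0.3952 -0.2685  0.043 ] [ 0.3937 -0.2715  0.043 ] (array([ 0.39446118, -0.27004041,  0.04269584]), np.float64(0.0023315244046463153))
n [ 0.621 -0.245  0.043] [ 0.62   -0.2489  0.043 ] (array([ 0.62021037, -0.24690802,  0.04181726]), np.float64(0.0028106099743252207))
```

View pics/e.png

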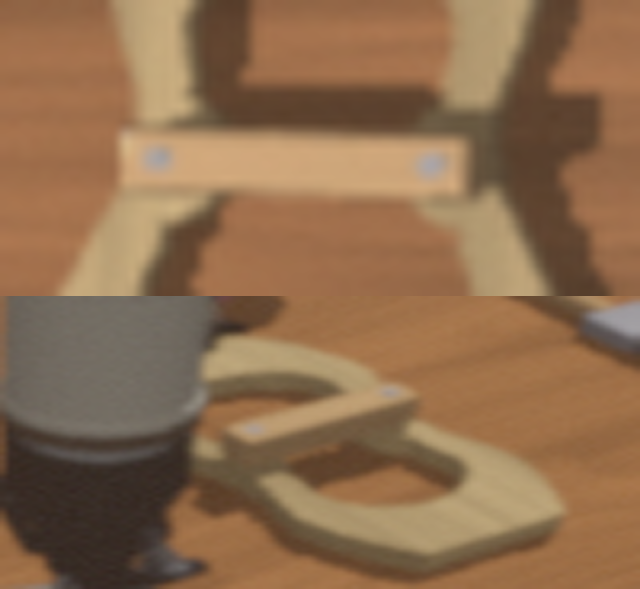

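The crop shows the bar with two screws, at top (157,158) and (432,164), and at scene (255,428) and (391,391). Both pairs are symmetric about the bar's centre.

Run:
```python
from h import *
T=cams.get_image("top");S=cams.get_image("scene")
P=[]
for a,b in (((157,158),(255,428)),((432,164),(391,391))):
    a=(212+a[0]/10-.45,225+a[1]/8-.44)
    r=[]
    for bb in (b,):
        bb=(330+bb[0]/6.4-.42,175+(bb[1]-296)/3.8-.37);r.append(bb)
    print(np.round(toz(T,a,.065),4),np.round(toz(S,r[0],.065),4))
s=read_state();print(s["tcp_pos"])
print(goto((.481,.2475,.2),-1.0))
```

```text
[0.4817 0.2905 0.065 ] [0.4924 0.196  0.065 ]
[0.4803 0.2068 0.065 ] [0.4944 0.2791 0.065 ]
[0.61761248 0.00287538 0.15045801]
(array([ 0.2455, -0.1351, -0.0494]), array([-0.03, -0.01,  1.36]))
```

Run:
```python
from h import *
T=cams.get_image("top");S=cams.get_image("scene")
for p in ((.481,.2487,.065),(.4817,.2905,.065),(.4803,.2068,.065),(.481,.2487,.05),(.481,.2487,.08)): print(proj(S,p),proj(T,p))
# screw blobs: bluish
for im,(u0,v0,u1,v1) in ((T,(215,235,270,255)),(S,(360,195,400,225))):
    k=im["img"][v0:v1,u0:u1].astype(int);m=((k[...,0]-k[...,2])<38).astype(np.uint8)
    n,l,st,ce=cv2.connectedComponentsWithStats(m);print([(np.round(c+[u0,v0],1).tolist(),int(s[4])) for c,s in zip(ce,st)][1:])
```

```text
[380.36342027 200.96478741] [240.98788323 244.68156028]
[390.78819475 196.13596269] [227.2403599  244.30889601]
[369.68140615 205.91321896] [254.76608957 245.05450602]
[379.97052297 204.63741874] [241.93775558 244.89591004]
[380.76180739 197.24083972] [240.0163002  244.46231126]
[([261.0, 243.5], 11), ([227.5, 244.5], 4), ([254.6, 245.2], 5)]
[([360.6, 200.8], 25), ([390.5, 200.0], 2), ([369.0, 210.0], 1), ([360.0, 219.0], 3)]
```

Call:
apply_moves --targets '[{"offset":[0,0,-0.05],"turn":[0,0,0],"grip":1},{"offset":[0.247,-0.136,-0.05],"turn":[0,0,1.4],"grip":0.4},{"offset":[0.247,-0.136,-0.05],"turn":[0,0,1.4],"grip":0.4},{"offset":[0.247,-0.136,-0.05],"turn":[0,0,1.4],"grip":0.4},{"offset":[0.247,-0.136,-0.05],"turn":[0,0,1.4],"grip":0.4},{"offset":[0.247,-0.136,-0.05],"turn":[0,0,1.4],"grip":0.4},{"offset":[0.247,-0.136,-0.05],"turn":[0,0,1.4],"grip":0.4},{"offset":[0.247,-0.136,-0.05],"turn":[0,0,1.4],"grip":0.4}]'

```text
time_s: 7.35
tcp_pos: [0.476, 0.2546, 0.2002]
orientation: [-0.002, 0.71, 0.704, -0.001]
contact_force: [-0.0, 0.2, 0.4]
width: 0.0511
finger_force: 0.0
```

Call:
apply_moves --targets '[{"offset":[0,0,0.04],"turn":[0,0,0],"grip":0.4},{"offset":[0,0,0.04],"turn":[0,0,0],"grip":0.4},{"offset":[0,0,0.04],"turn":[0,0,0],"grip":0.4},{"offset":[0,0,0.04],"turn":[0,0,0],"grip":0.4}]'

```text
time_s: 7.75
tcp_pos: [0.4811, 0.2483, 0.1616]
orientation: [0.0, 0.714, 0.7, 0.0]
contact_force: [0.1, 0.2, 0.7]
width: 0.0513
finger_force: 0.0
```

Run:
```python
from h import *
s=read_state();print(s["tcp_pos"],s["width"],goto((.481,.250,.092),-1.0))
S=cams.get_image("scene");save(S,"pics/f.png",(310,120,450,260),4)
```

```text
[0.48110191 0.24833781 0.16157623] 0.051294236123391096 (array([ 0.0016, -0.0002,  0.0696]), array([ 0.04, -0.01, -0.12]))
```

View pics/f.png

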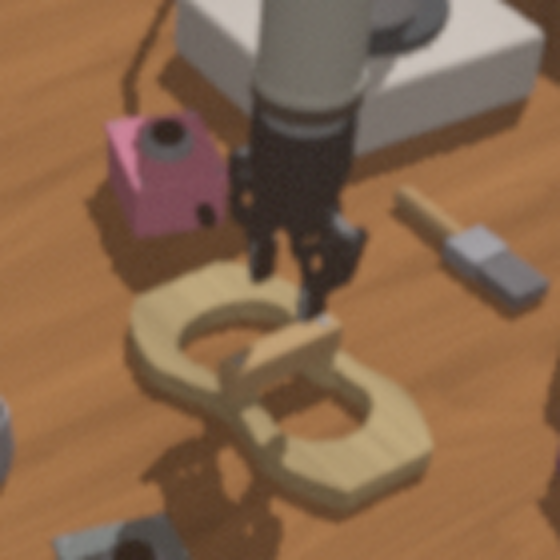

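The open fingers straddle the bar, one on each side, so I descend and grip.

Call:
apply_moves --targets '[{"offset":[0.0015,0,0.04],"turn":[0,0,0],"grip":0.4},{"offset":[0.0015,0,0.06],"turn":[0,0,0],"grip":0.4},{"offset":[0.0015,0,0.069],"turn":[0,0,0],"grip":0.4},{"offset":[0.0015,0,0.069],"turn":[0,0,0],"grip":0.4},{"offset":[0.0015,0,0.069],"turn":[0,0,0],"grip":1},{"offset":[0.0015,0,0.069],"turn":[0,0,0],"grip":1},{"offset":[0.0015,0,0.069],"turn":[0,0,0],"grip":1},{"offset":[0.0015,0,0.069],"turn":[0,0,0],"grip":1}]' --grip_force 70

```text
time_s: 8.6
tcp_pos: [0.4814, 0.2509, 0.0933]
orientation: [0.0, 0.714, 0.701, 0.001]
contact_force: [-0.2, 0.2, 6.8]
width: 0.023
finger_force: 69.7
```

Run:
```python
from h import *
s=read_state();print(s["tcp_pos"],s["width"],s["contact_force"],s["wrist_torque"],goto((.481,.250,.092),-1.0))
```

```text
[0.481406   0.25093392 0.09334479] 0.02297005190991966 [-0.21594392  0.2336535   6.77973449] [-0.07987522  0.28457787 -0.07392629] (array([-0.0009, -0.0004,  0.0013]), array([ 0.14, -0.08, -0.05]))
```

Call:
apply_moves --targets '[{"offset":[0,0,-0.03],"turn":[0,0,0],"grip":1},{"offset":[0,0,-0.07],"turn":[0,0,0],"grip":1},{"offset":[0,0,-0.11],"turn":[0,0,0],"grip":1},{"offset":[0,0,-0.11],"turn":[0,0,0],"grip":1},{"offset":[0,0,-0.11],"turn":[0,0,0],"grip":1}]'

```text
time_s: 9.1
tcp_pos: [0.4806, 0.2506, 0.2027]
orientation: [0.0, 0.713, 0.701, 0.001]
contact_force: [-0.6, -0.4, -3.0]
width: 0.0228
finger_force: 69.9
```

Run:
```python
from h import *
s=read_state();print(s["tcp_pos"],s["width"],s["contact_force"],s["wrist_torque"],goto((.5073,-.2585,.2),5.8))
```

```text
[0.48062184 0.25057304 0.20271019] 0.02276195150372697 [-0.56477467 -0.35529612 -2.96989669] [-0.01939604  0.0486281  -0.03276039] (array([-0.5085,  0.0359,  0.0021]), array([ 0.12, -0.07, -6.84]))
```

Call:
apply_moves --targets '[{"offset":[-0.04,0.003,0],"turn":[0,0,0],"grip":1},{"offset":[-0.08,0.006,0],"turn":[0,0,-1],"grip":1},{"offset":[-0.12,0.009,0],"turn":[0,0,-2],"grip":1},{"offset":[-0.16,0.012,0],"turn":[0,0,-3],"grip":1},{"offset":[-0.2,0.015,0],"turn":[0,0,-4],"grip":1},{"offset":[-0.24,0.018,0],"turn":[0,0,-5],"grip":1},{"offset":[-0.28,0.021,0],"turn":[0,0,-6],"grip":1},{"offset":[-0.3,0.023,0],"turn":[0,0,-6.84],"grip":1}]'

```text
time_s: 9.9
tcp_pos: [0.4959, -0.0543, 0.1997]
orientation: [-0.001, 0.672, 0.741, -0.002]
contact_force: [0.7, 0.5, -2.7]
width: 0.023
finger_force: 69.6
```

Call:
apply_moves --targets '[{"offset":[0,0,0],"turn":[0,0,0],"grip":1}]'

```text
time_s: 10.0
tcp_pos: [0.4963, -0.0543, 0.1998]
orientation: [-0.001, 0.673, 0.74, -0.002]
contact_force: [-0.4, -0.0, -3.2]
width: 0.0232
finger_force: 69.6
```

Run:
```python
from h import *
s=read_state();print(s["tcp_pos"],s["width"],s["contact_force"],goto((.5073,-.2585,.2),5.8))
```

```text
[ 0.49627218 -0.05433494  0.19979883] 0.02316053450978746 [-0.43577687 -0.04498754 -3.21636691] (array([-2.043e-01, -8.400e-03,  1.000e-04]), array([-0.22,  0.09, -0.37]))
```

Call:
apply_moves --targets '[{"offset":[-0.05,-0.002,0],"turn":[0,0,0],"grip":1},{"offset":[-0.1,-0.004,0],"turn":[0,0,0],"grip":1},{"offset":[-0.14,-0.006,0.01],"turn":[-0.2,0,0],"grip":1},{"offset":[-0.18,-0.008,0.02],"turn":[-0.2,0,-0.4],"grip":1},{"offset":[-0.204,-0.0085,0.03],"turn":[-0.2,0.1,-0.4],"grip":1},{"offset":[-0.204,-0.0085,0.035],"turn":[-0.2,0.1,-0.4],"grip":1},{"offset":[-0.204,-0.0085,0.035],"turn":[-0.2,0.1,-0.4],"grip":1},{"offset":[-0.204,-0.0085,0.035],"turn":[-0.2,0.1,-0.4],"grip":1}]'

```text
time_s: 10.8
tcp_pos: [0.5098, -0.2514, 0.1655]
orientation: [-0.001, 0.667, 0.745, 0.002]
contact_force: [-1.0, 0.6, -2.3]
width: 0.0228
finger_force: 69.5
```

Run:
```python
from h import *
T=cams.get_image("top");S=cams.get_image("scene")
s=read_state();print(s["tcp_pos"],s["width"],s["contact_force"],goto((.5073,-.2585,.165),5.8))
a=cv2.resize(T["img"][180:300,360:450,::-1],None,fx=4.4,fy=4.4,interpolation=2)
b=cv2.resize(S["img"][220:360,170:310,::-1],None,fx=3.77,fy=3.77,interpolation=2)[:528]
b=b[:a.shape[0]] if b.shape[0]>=a.shape[0] else b
a=a[:b.shape[0]]
o=np.hstack([a,b])[:, :800];cv2.imwrite("pics/g.png",o);print(o.shape)
```

```text
[ 0.5104578  -0.25172127  0.16652078] 0.023064175753541975 [-0.36553381  0.11220293 -2.85853116] (array([-0.0064, -0.0039,  0.0015]), array([ 0.19, -0.16,  0.55]))
(528, 800, 3)
```

View pics/g.png

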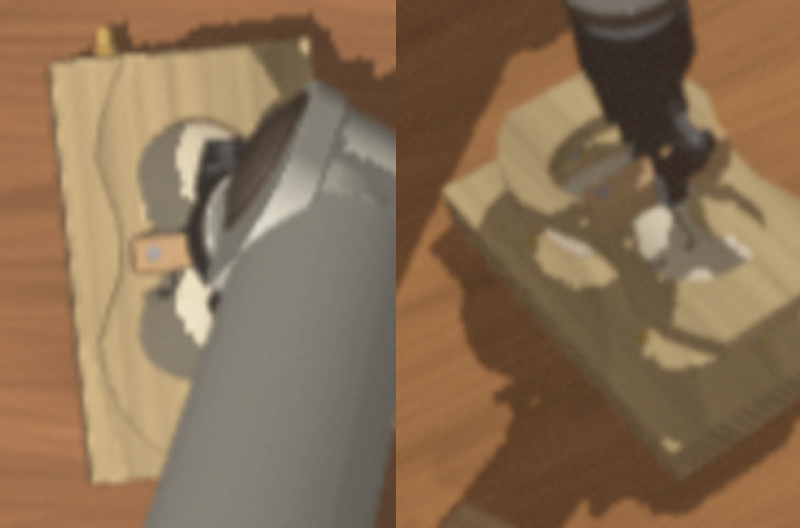

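Frame is over the jig with matching ends. The left bar screw is visible at g(153,255), and the arm is about 6 mm off centre. I'll check the screw against the pose numerically.

Run:
```python
from h import *
T=cams.get_image("top");s=read_state()
k=T["img"][226:250,386:404].astype(int);m=((k[...,0]-k[...,2])<38).astype(np.uint8)
n,l,st,ce=cv2.connectedComponentsWithStats(m);print([(np.round(c+[386,226],1).tolist(),int(x[4])) for c,x in zip(ce,st)][1:])
z=s["tcp_pos"][2]-.0433
q=s["orientation"];R=Rn.from_quat([q[1],q[2],q[3],q[0]]).as_matrix()
w=toz(T,(394.3,237.5),z);print(w,R.T@(w-s["tcp_pos"]))
print(s["tcp_pos"],goto((.5073,-.2585,.160),5.8))
```

```text
[([399.2, 229.0], 63), ([394.6, 236.8], 5), ([397.9, 245.8], 46), ([403.0, 243.0], 1), ([403.0, 248.0], 1)]
[ 0.50412603 -0.20866615  0.12352393] [ 0.04377856 -0.00173186  0.04339693]
[ 0.51052855 -0.25210545  0.16682393] (array([-0.006 , -0.0039,  0.0068]), array([ 0.22, -0.14,  0.54]))
```

Call:
apply_moves --targets '[{"offset":[-0.0055,-0.0038,0],"turn":[0.2,-0.15,0.5],"grip":1},{"offset":[-0.0055,-0.0038,0.008],"turn":[0.2,-0.15,0.5],"grip":1},{"offset":[-0.0055,-0.0038,0.014],"turn":[0.2,-0.15,0.5],"grip":1},{"offset":[-0.0055,-0.0038,0.014],"turn":[0.2,-0.15,0.5],"grip":1},{"offset":[-0.0055,-0.0038,0.014],"turn":[0.2,-0.15,0.5],"grip":1}]'

```text
time_s: 11.45
tcp_pos: [0.5066, -0.2594, 0.1522]
orientation: [-0.0, 0.671, 0.741, -0.0]
contact_force: [-0.1, -0.6, -3.9]
width: 0.023
finger_force: 69.6
```

Run:
```python
from h import *
s=read_state();print(s["tcp_pos"],s["contact_force"],s["wrist_torque"],goto((.5073,-.2580,.1455),5.8))
```

```text
[ 0.5066359  -0.25939853  0.15215139] [-0.13984671 -0.58071636 -3.87010888] [-0.01702466 -0.05495943 -0.0240232 ] (array([0.0013, 0.0008, 0.0067]), array([-0.05,  0.02, -0.1 ]))
```

Call:
apply_moves --targets '[{"offset":[0.0013,0.0008,0.003],"turn":[0,0,-0.1],"grip":1},{"offset":[0.0013,0.0008,0.007],"turn":[0,0,-0.1],"grip":1},{"offset":[0.0013,0.0008,0.01],"turn":[0,0,-0.1],"grip":1},{"offset":[0.0013,0.0008,0.0115],"turn":[0,0,-0.1],"grip":1},{"offset":[0.0013,0.0008,0.0115],"turn":[0,0,-0.1],"grip":1}]'

```text
time_s: 11.95
tcp_pos: [0.5073, -0.2582, 0.1408]
orientation: [-0.0, 0.67, 0.742, -0.0]
contact_force: [1.4, -0.1, -3.5]
width: 0.0231
finger_force: 69.6
```

Run:
```python
from h import *
s=read_state();print(s["tcp_pos"],s["contact_force"],s["wrist_torque"],goto((.5073,-.2580,.14),5.8))
```

```text
[ 0.50734288 -0.25817833  0.14075914] [ 1.43705883 -0.13736723 -3.46512183] [-0.00956275  0.00399183  0.04658307] (array([ 0.0002, -0.    ,  0.0008]), array([-0.04,  0.03,  0.  ]))
```

Call:
apply_moves --targets '[{"offset":[0,0.0005,0.002],"turn":[0,0,0],"grip":1},{"offset":[0,0.0005,0.004],"turn":[0,0,0],"grip":1},{"offset":[0,0.0005,0.005],"turn":[0,0,0],"grip":1},{"offset":[0,0.0005,0.005],"turn":[0,0,0],"grip":1}]'

```text
time_s: 12.35
tcp_pos: [0.5079, -0.2582, 0.1359]
orientation: [0.0, 0.67, 0.742, -0.0]
contact_force: [-0.4, 0.3, -2.9]
width: 0.023
finger_force: 69.6
```

Run:
```python
from h import *
s=read_state();print(s["tcp_pos"],s["contact_force"],s["wrist_torque"])
```

```text
[ 0.50791616 -0.25818358  0.13593805] [-0.39866139  0.31360303 -2.86894289] [-0.01880995  0.09464213  0.00952354]
```

Call:
apply_moves --targets '[{"offset":[0,0,0.002],"turn":[0,0,0],"grip":1},{"offset":[0,0,0.004],"turn":[0,0,0],"grip":1},{"offset":[0,0,0.006],"turn":[0,0,0],"grip":1},{"offset":[0,0,0.0075],"turn":[0,0,0],"grip":1},{"offset":[0,0,0.0075],"turn":[0,0,0],"grip":1}]'

```text
time_s: 12.85
tcp_pos: [0.5079, -0.2583, 0.1294]
orientation: [0.0, 0.671, 0.742, -0.0]
contact_force: [-4.3, 1.9, 6.9]
width: 0.0228
finger_force: 71.0
```

Run:
```python
from h import *
s=read_state();print(s["tcp_pos"],s["contact_force"],s["wrist_torque"])
```

```text
[ 0.50789603 -0.25828058  0.12938982] [-4.33192736  1.94607021  6.94016347] [ 0.4591953   0.68988643 -0.01921664]
```

Call:
apply_moves --targets '[{"offset":[0,-0.0004,0.001],"turn":[0,0,0],"grip":1},{"offset":[0,-0.0004,0.002],"turn":[0,0,0],"grip":1},{"offset":[0,-0.0004,0.002],"turn":[0,0,0],"grip":1}]'

```text
time_s: 13.15
tcp_pos: [0.5079, -0.2583, 0.1293]
orientation: [0.0, 0.671, 0.742, 0.0]
contact_force: [-8.6, 3.5, 23.2]
width: 0.0229
finger_force: 73.2
```

Run:
```python
from h import *
s=read_state();print(s["tcp_pos"],s["contact_force"],s["wrist_torque"],goto(s["tcp_pos"],5.8))
```

```text
[ 0.50786976 -0.25832974  0.12929665] [-8.58317094  3.52439015 23.15729359] [ 0.99767568  1.76538282 -0.00436696] (array([0., 0., 0.]), array([ 0.05,  0.03, -0.02]))
```

Run:
```python
from h import *
print(arm.finish_job())
```

```text
the job is handed in; nothing more can be done
None
```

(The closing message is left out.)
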